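# Hold the rewinder's sprung glass cover just below its balance point

## Task

The hinge springs of the wire rewinder's glass cover are to be readjusted: pull the sprung latch knob on its front out to its stop so that the cover pops up, and let the knob spring back. Raise the cover by its bar handle until it is just past its balance point, where the springs begin to carry it, without letting it swing open to its stop, then ease it back and hold it still just below the balance point, where it leans lightly on your hand. Leave everything else on the bench where it is, and finish while still gripping the handle and holding the cover there for the technician.

Things in the scene. Friction and masses are not known exactly. Their poses are not given: they have to be found in the camera images.
- rewinder: bench-top wire rewinder, fixed to the bench: white open-topped box 200 mm deep (its x) by 320 mm wide (its y), rim 105 mm above the bench, grey motor housing 45 mm deep behind, closed by a flat glass cover in an aluminium frame. Origin on the bench under the box's centre; x points from its front to its rear, y to the left, z up. The front wall's face is at x = -100 mm.
- cover (a joint): opening angle of the cover, rad, up and back about a hinge along the rewinder's y at the rear rim: 0 shut and latched; about 0.08 popped up on a sprung pin once the latch is freed; 1.00 the balance point of weight against hinge springs; 1.45 the full-open stop. Below 1.00 it falls back (1.4 N at the handle near shut, 0.3 N at 0.9 rad), above it opens by itself (0.6 N at 1.2 rad).
- cover_hinge (a point): middle of the cover's hinge axis, 85 mm behind the rewinder's origin, 105 mm above the bench (stays put as the cover turns). Almost no friction, light damping.
- cover_front (a point): middle of the front edge of the cover, at mid-thickness; turns with the cover. The cover is 185 mm deep from hinge axis to this edge, 318 mm wide, 12 mm thick, and weighs 0.9 kg with its handle.
- handle: the cover's handle: round steel bar 10 mm thick, 100 mm long over its ends, parallel to the rewinder's y, on two arms 90 mm apart, 42 mm ahead of the cover's front edge. Origin: middle of the bar, 227 mm from the hinge axis along the cover and 6.5 mm above that line; x along the cover towards the hinge. Shut: 142 mm ahead of the rewinder's origin, 111.5 mm up. It can turn in a pinch.
- latch (a joint): how far the latch knob is pulled straight out of the front wall (along the rewinder's -x), m: 0 home, 0.016 at its stop. A spring pulls it home, 1.7 N at the start to 6.2 N at the stop. The bolt frees the cover after about 10 mm; once the cover has popped up the knob can spring home and the cover stays free.
- latch_knob (a point): centre of the latch knob's head: black cylinder 24 mm across, 16 mm long, axis along the rewinder's x, on a 10 mm stem out of the front wall. Home: 126 mm ahead of the rewinder's origin, 115 mm to its right (-y), 85 mm above the bench, 20 mm below the rim. Moves with the knob.
- spool_full: bystander: full wire spool standing on its flange, 68 mm across, 52 mm tall, blue flanges, gold wire; origin under its centre; z up
- spool_part: bystander: partly wound wire spool standing on its flange, 68 mm across, 52 mm tall; origin under its centre
- spool_empty: bystander: empty blue spool standing on its flange, 60 mm across, 46 mm tall; origin under its centre
- spool_case: bystander: clear round spool case with a white lid, 80 mm across, 64 mm tall; origin under its centre
- tweezers: bystander: steel tweezers lying flat on the bench in front of the rewinder, 130 mm long, 6 mm high; origin under the middle, x along them to the points
- screwdriver: bystander: black-handled screwdriver lying in front of the rewinder, 150 mm long, about 25 mm high; origin near its middle, x along it towards the tip
- parts_tray: bystander: small open grey tray of pulleys, 90 x 70 mm, 22 mm high; origin under its centre

How it is judged:
On the way, in this order (a step that is already met when the one before it is completed fails the run):
1. the latch knob is pulled out to its stop (value of joint latch above 0.0142 m and value of joint cover below 0.4 rad), for 0.1 s.
2. the cover is raised by its handle past its balance point, still gripped (value of joint cover above 1.02 rad and contact force between the fingers and handle above 0.5 N), for 0.2 s.
At the end, for the whole second after the job is handed in: The fingers grip the bar handle (contact force over 0.5 N) and hold the cover still (under 0.06 rad/s) just below its balance point, between 0.77 and 0.985 rad open; the latch knob is home (within 3 mm); the bystanders are where they were (within 30 mm) (value of joint cover between 0.77 and 0.985 rad and velocity of joint cover between -0.06 and 0.06 rad/s and contact force between the fingers and handle above 0.5 N and value of joint latch below 0.003 m); the arm keeps its last pose, push and grip.
It fails at once if the cover swings open to its stop (beyond 1.38 rad) (value of joint cover above 1.38 rad).
It fails at once if a bystander is pushed more than 30 mm from its place (distance of any of spool_full, spool_part, spool_empty, spool_case, tweezers, screwdriver, parts_tray from where it was at the start of the episode above 0.03 m).
It also fails if it takes over 54 s, if anything falls off the work surface, if the arm or the gripper's body presses on something with over 40 N, if the wrist force passes 120 N, or if a joint passes its speed limit or range.

## Robot

A 7-joint arm with a two-finger parallel gripper is mounted at the origin on the work surface. World frame = base frame: x ahead of the robot, y to its left, z up, the work surface at z = 0. Lengths are in m, angles in rad, forces in N, time in s.
With the tool pointing down it reaches from about 0.425 to 0.925 m from the base axis. Payload 6.8 kg.
Tool frame: the origin (TCP) lies between the finger pads; the fingertips stand ahead of it and the grasp point (between the pads) lies 2 mm behind it (env.tip_reach is the z of the fingertips in the tool frame, in m); z points along the fingers, y is the line along which they close (so a half turn about z gives the same grasp; the last joint's range is limited). The gripper opens to 85 mm and grips with 20 to 120 N. Pads are 22 mm wide; open, the fingers measure 114 mm over their backs; the gripper's body (76 mm by 85 mm) begins 54 mm behind the grasp point. The pads swing forward as they close: fully open they stand 13 mm farther back than shut.
Start: joints at [1.036, 0.477, 0.022, 1.555, -0.011, 1.109, -0.083], TCP at [0.279, -0.614, 0.248] pointing down, gripper open.
Joint ranges: [-2.96, 2.96], [-0.34, 2.1], [-1.41, 1.46], [0.24, 2.44], [-1.37, 4.51], [0.17, 1.92], [-2.96, 2.96]. Speed limits (rad/s): [2.39, 2.39, 3.14, 3.14, 3.14, 3.14, 3.14].

## Interface

Orientations are given as a rotation vector (axis times angle).
In Python, from station import env gives the robot as it stands.
- The arm moves only by the tool jog_arm, never from a script. Its argument "series" is a list of rows, each an object with "grip": the opening, from 0 (shut) to 1 (fully open); "xyz": the shift along the tool's x, y, z in m, a list of three; "turn": the turn, a rotation vector about the tool's x, y, z in rad, a list of three. A call has 1 to 10 rows; each row is the pose to reach, as a shift and turn from the pose commanded when the call began, along the tool's axes at that moment; what a row does not reach only later rows make up. A row lasts 1/12 s, in which the tool goes at most 41.7 mm and 7.16 degrees, less where a joint would pass 70% of its speed; a pose out of reach is approached as far as the arm can. A call with a gripper value outside its range is refused whole. The fingers move at their own pace and stop on an object; "newtons" is the grip in N (left out, the last holds). Time passes only in rows, so rows that repeat a pose let the fingers close. It gives the time, the measured TCP pose, the force, the opening and the grip force at its end, in the units of the state.
- env.observe(): the state, without advancing time (a new reading comes with each control period).
- env.camera(name): name is "scene" or "side" or "wrist"; returns the picture (420x560x3 uint8, blue, green, red); there is no depth.
- env.calibration(name): a dict with "fov_y" (degrees; the focal length in pixels is half the picture's height over the tangent of half this angle, whatever the lens; pixels are square), "cx", "cy" (the principal point, pixels), "view" (4x4, takes a point from world to camera coordinates). Camera axes: x right, y up, looking along -z (the intrinsics and any distortion apply to the point x, -y, -z); pixel columns grow to the right and rows downward; lengths in m; the calibration is good to about 2 mm. A picture is of the moment at which its call begins: read the wrist's pose just before it. calibration takes no time and is no camera call; for the wrist camera it gives the pose at the moment of the call.
- env.hand_in(): hands the job in; it is judged then, once.
The state is a dict: "clock": time; "joint_pos": joint angles; "qd": joint speeds; "joint_torque": joint torques, N m; "tcp_pos": TCP position; "orientation": TCP orientation; "contact_force": force on the tool from outside, world axes, zero at the start; "moment": the same for the moment, N m; "opening": finger opening in m; "finger_force": force on a finger pad.
Only numpy, scipy, OpenCV 4.12 (cv2) and the standard library are available. Lean on these libraries where they do the work, as an engineer would, in place of code of your own. Each camera call takes 0.05 s, during which the arm holds its last target. There are 200 camera calls.

## Working session

There is one attempt and no reset: what is moved stays moved. The work goes in short steps, Python scripts to look and compute and a tool call to move; the robot and the scene stay as the last step left them, time stands still between calls to the robot, and variables do not carry over. Pictures are saved under pics/ and viewed, at most 10 in all, crops included, and the job is handed in when it is done.

Besides the shell and the picture viewer there is one more tool, called by a JSON object that holds its "api" and its "payload". jog_arm: Moves the arm, as the interface text tells. Its arguments: {"type":"object","properties":{"series":{"type":"array","items":{"type":"object","properties":{"grip":{"type":"number"},"xyz":{"type":"array","items":{"type":"number"}},"turn":{"type":"array","items":{"type":"number"}}}}},"newtons":{"type":"number"}},"required":["series"]}

```bash
ls; mkdir -p pics; python3 - <<'E'
from station import env
import cv2,numpy as np
s=env.observe();print({k:np.round(v,3).tolist() for k,v in s.items()},env.tip_reach)
for n in("scene","side"):
    cv2.imwrite(f"pics/{n}0.png",cv2.resize(env.camera(n),(784,588)))
    c=env.calibration(n);print(n,{k:(np.round(v,3).tolist()) for k,v in c.items() })
E
```

```text
pics
{'clock': 0.0, 'joint_pos': [1.036, 0.478, 0.022, 1.556, -0.012, 1.109, -0.083], 'qd': [-0.001, 0.001, -0.002, 0.0, 0.001, -0.001, 0.001], 'joint_torque': [-0.0, -59.646, 1.607, -28.12, 0.012, 0.009, 0.0], 'tcp_pos': [0.279, -0.614, 0.247], 'orientation': [-3.069, -0.665, 0.001], 'contact_force': [0.252, -0.035, 0.097], 'moment': [0.001, 0.019, 0.003], 'finger_force': 0.0, 'opening': 0.086} 0.017
scene {'fov_y': 44.475, 'cx': 284.421, 'cy': 204.499, 'view': [[-0.437, 0.899, 0.011, 0.211], [-0.696, -0.346, 0.629, 0.359], [0.57, 0.267, 0.777, -1.523], [0.0, 0.0, 0.0, 1.0]]}
side {'fov_y': 48.573, 'cx': 273.584, 'cy': 205.515, 'view': [[-0.906, -0.424, 0.003, 0.525], [0.324, -0.686, 0.651, -0.225], [-0.274, 0.591, 0.759, -0.859], [0.0, 0.0, 0.0, 1.0]]}
```

View pics/scene0.png

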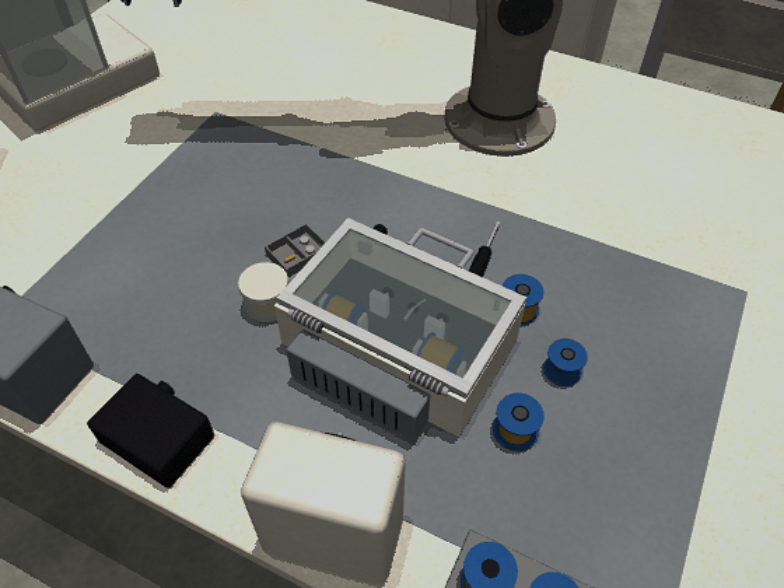

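View pics/side0.png

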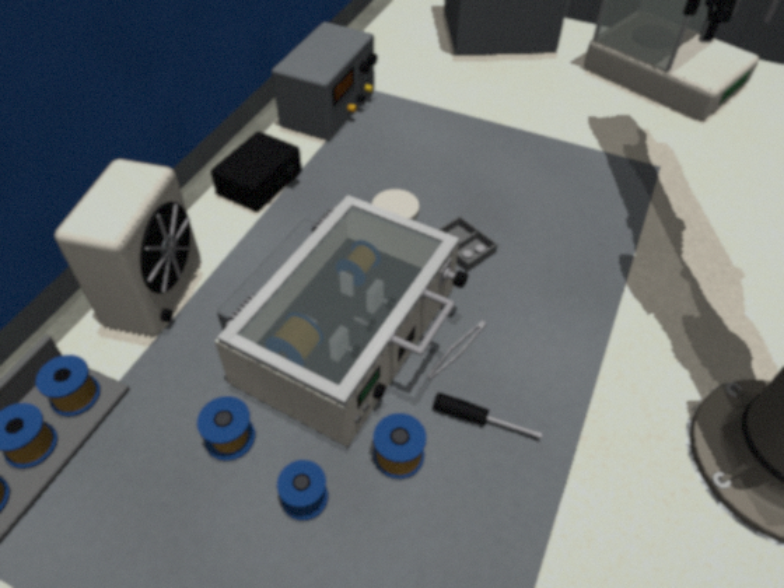

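The scene view shows the rewinder with its front facing the robot. Cover corners are at about (349,219), (525,298), (465,392) and (278,302), the knob at (381,231) and the handle at (422,231)-(470,250). In the side view the front corners are (457,238) and (345,395), and the knob is at (460,278).

```bash
cat > h.py <<'E'
import numpy as np,cv2
def proj(c,P):
    P=np.atleast_2d(P);q=(np.c_[P,np.ones(len(P))]@np.array(c["view"]).T)[:,:3]
    f=210/np.tan(np.radians(c["fov_y"])/2)
    return np.c_[c["cx"]-f*q[:,0]/q[:,2],c["cy"]+f*q[:,1]/q[:,2]]
def w(p,L):
    L=np.atleast_2d(L);c,s=np.cos(p[2]),np.sin(p[2])
    return np.c_[p[0]+c*L[:,0]-s*L[:,1],p[1]+s*L[:,0]+c*L[:,1],L[:,2]]
E
python3 - <<'E'
from station import env
from h import *
from scipy.optimize import least_squares
L=np.array([[-.1,-.159,.111],[-.1,.159,.111],[.085,.159,.111],[.085,-.159,.111]])
obs={"scene":[(349,219),(525,298),(465,392),(278,302)],"side":[(458,238),(345,395),(222,338),(350,198)]}
C={n:env.calibration(n) for n in obs}
f=lambda p:np.concatenate([(proj(C[n],w(p,L))-np.array(obs[n])/1.4).ravel() for n in obs])
r=least_squares(f,[.6,-.1,0]);print(r.x,np.round(r.fun.reshape(-1,2),1).tolist())
np.save("p.npy",r.x)
M=np.array([[-.142,-.05,.1115],[-.142,.05,.1115],[-.134,-.115,.085],[-.118,-.115,.085],[-.1,-.159,.111],[-.1,.159,.111]])
out=[]
for n,(a,b) in {"scene":(300,170),"side":(340,200)}.items():
    a=int(a/1.4)-30;b=int(b/1.4)-10;im=cv2.resize(env.camera(n)[b:b+150,a:a+200],None,fx=4,fy=4,interpolation=2)
    for u,v in (proj(C[n],w(r.x,M))-[a,b])*4: cv2.circle(im,(int(u),int(v)),4,(0,0,255),1)
    cv2.imwrite(f"pics/{n}1.png",im);print(n,a,b)
E
```

```text
[ 0.61500272  0.06072421 -0.07859623] [[-3.8, 0.1], [-2.2, -0.0], [0.5, -1.3], [-1.5, -4.7], [-1.4, 0.7], [-1.8, 4.7], [-0.6, 1.3], [-0.3, -0.4]]
scene 184 111
side 212 132
```

View pics/scene1.png

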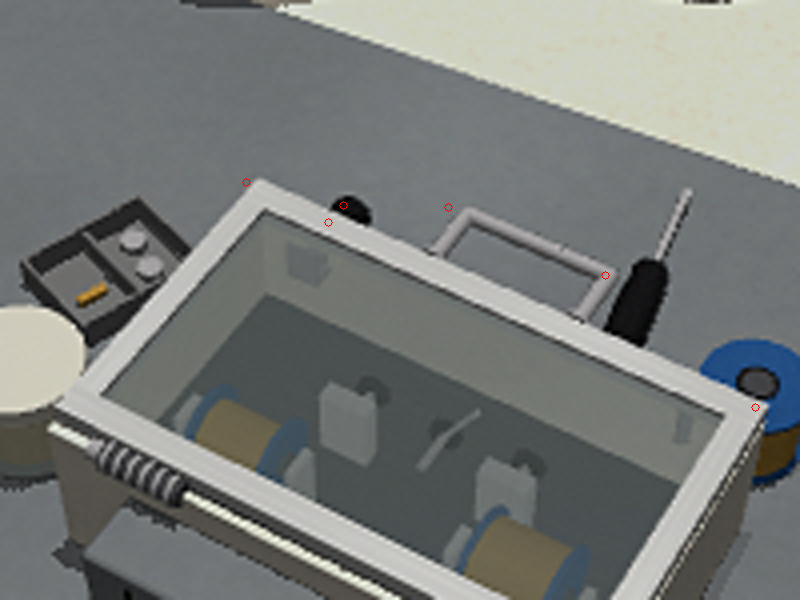

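View pics/side1.png

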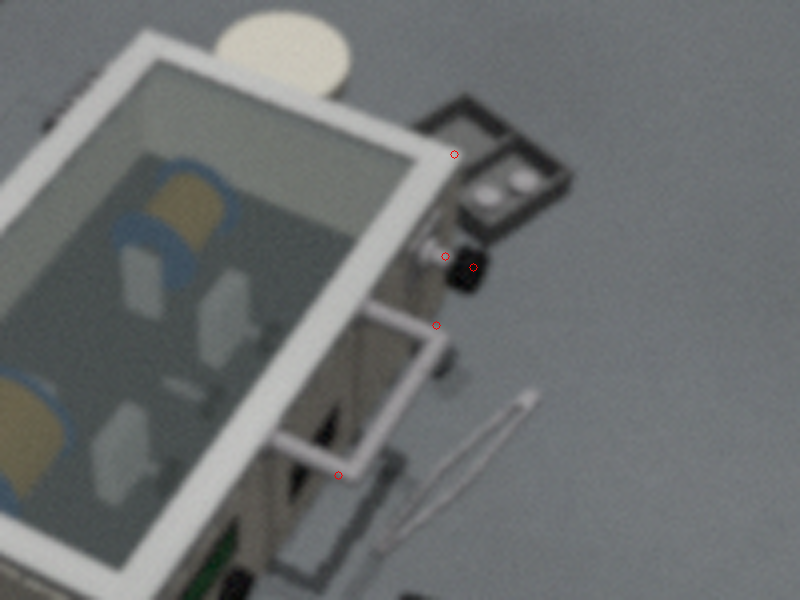

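The crops show the handle bar corners at scene (470,211),(612,273) and side (446,338),(347,472), and the knob at scene (352,213) and side (467,270). I'll refit on the front points only.

```bash
python3 - <<'E'
from station import env
from h import *
from scipy.optimize import least_squares
L=np.array([[-.1,-.159,.111],[-.1,.159,.111],[-.142,-.048,.1115],[-.142,.048,.1115],[-.126,-.115,.085]])
obs={"scene":np.array([(258,180),(766,405),(470,211),(612,273),(352,213)])/4+[184,111],"side":np.array([(462,153),(123,600),(446,338),(347,472),(467,270)])/4+[212,132]}
C={n:env.calibration(n) for n in obs}
f=lambda p:np.concatenate([(proj(C[n],w(p,L))-obs[n]).ravel() for n in obs])
for z in(0,1):
  for ns in(["scene"],["side"],["scene","side"]):
    f=lambda p:np.concatenate([(proj(C[n],w(p[:3],L+[0,0,p[3]*z]))-obs[n]).ravel() for n in ns])
    r=least_squares(f,[.6,-.1,0,0]);print(ns,r.x,np.round(r.fun.reshape(-1,2),1).tolist())
    if z==0:np.save("p.npy",r.x[:3])
p=np.load("p.npy");s=env.observe()
print("knob",w(p,[-.126,-.115,.085]),"handle",w(p,[-.142,0,.1115]),"hinge",w(p,[.085,0,.105]))
from scipy.spatial.transform import Rotation as R
print(R.from_rotvec(s["orientation"]).as_matrix().round(3),s["tcp_pos"])
E
```

```text
['scene'] [ 0.61112437  0.0661354  -0.08586849  0.        ] [[0.5, -0.0], [0.5, 0.7], [-1.3, -0.9], [0.9, 0.1], [-0.6, -0.2]]
['side'] [ 0.61318512  0.05460365 -0.11597367  0.        ] [[1.9, 1.0], [0.3, 2.5], [-1.2, -2.1], [-1.5, -0.6], [0.9, -1.5]]
['scene', 'side'] [ 0.61199297  0.05964042 -0.10749305  0.        ] [[-0.6, -1.2], [-2.4, 1.4], [-2.7, -1.3], [-0.9, 0.3], [-1.7, -1.0], [1.2, 2.2], [0.5, 5.1], [-1.5, -0.5], [-1.5, 1.4], [0.3, -0.2]]
['scene'] [ 0.60470417  0.06401162 -0.08331141 -0.00768074] [[0.9, 0.3], [-0.0, 0.3], [-1.3, -0.7], [0.7, 0.1], [-0.3, 0.0]]
['side'] [ 0.61579567  0.04694689 -0.11826262 -0.0103311 ] [[1.6, 1.9], [1.0, 1.6], [-1.5, -1.8], [-1.6, -0.8], [0.6, -1.0]]
['scene', 'side'] [ 0.61240765  0.06127823 -0.1065784   0.00356625] [[-0.2, -2.0], [-1.4, 0.7], [-2.1, -2.1], [-0.2, -0.5], [-1.2, -1.7], [0.8, 1.4], [-0.2, 4.7], [-1.9, -1.3], [-1.9, 0.8], [0.0, -0.9]]
knob [[ 0.47438231 -0.04117777  0.085     ]] handle [[0.47081256 0.07487505 0.1115    ]] hinge [[0.69650236 0.05052109 0.105     ]]
[[ 0.91   0.414 -0.001]
 [ 0.414 -0.91   0.001]
 [-0.    -0.001 -1.   ]] [ 0.2792733  -0.61415758  0.24769216]
```

{"api": "jog_arm", "payload": {"series": [{"xyz": [0.21, -0.22, 0], "grip": 0.6}, {"xyz": [0.21, -0.22, 0], "grip": 0.6}, {"xyz": [0.21, -0.22, 0], "grip": 0.6}, {"xyz": [0.21, -0.22, 0], "grip": 0.6}, {"xyz": [0.21, -0.22, 0], "grip": 0.6}, {"xyz": [0.21, -0.22, 0], "grip": 0.6}, {"xyz": [0.21, -0.22, 0], "grip": 0.6}, {"xyz": [0.21, -0.22, 0], "grip": 0.6}, {"xyz": [0.21, -0.22, 0], "grip": 0.6}]}}

```text
validation failed for argument at $.se...
```

{"api": "jog_arm", "payload": {"series": [{"xyz": [0.205, -0.22, 0.02], "turn": [0, 0, 0.527]}, {"xyz": [0.205, -0.22, 0.02], "turn": [0, 0, 0.527]}, {"xyz": [0.205, -0.22, 0.02], "turn": [0, 0, 0.527]}, {"xyz": [0.205, -0.22, 0.02], "turn": [0, 0, 0.527]}, {"xyz": [0.205, -0.22, 0.02], "turn": [0, 0, 0.527]}, {"xyz": [0.205, -0.22, 0.02], "turn": [0, 0, 0.527]}, {"xyz": [0.205, -0.22, 0.02], "turn": [0, 0, 0.527]}, {"xyz": [0.205, -0.22, 0.02], "turn": [0, 0, 0.527]}, {"xyz": [0.205, -0.22, 0.02], "turn": [0, 0, 0.527]}, {"xyz": [0.205, -0.22, 0.02], "turn": [0, 0, 0.527]}]}}

```text
validation failed for argument at $.se...
```

```bash
python3 - <<'E'
from station import env
from h import *
p=np.load("p.npy");c=env.calibration("wrist");im=cv2.resize(env.camera("wrist"),(784,588))
M=w(p,[[-.126,-.115,.085],[-.142,-.048,.1115],[-.142,.048,.1115],[-.1,-.159,.111],[-.1,.159,.111]])
for u,v in proj(c,M)*1.4: cv2.circle(im,(int(u),int(v)),4,(0,0,255),1)
cv2.imwrite("pics/w0.png",im)
s=env.observe();print(s["clock"],s["tcp_pos"],s["orientation"],s["contact_force"],s["opening"]);print(proj(c,M)*1.4)
E
```

```text
0.25 [ 0.27931612 -0.61421283  0.24783879] [-3.06950448e+00 -6.65181966e-01  4.01692918e-04] [ 0.27755636 -0.01433142 -0.0918787 ] 0.08560896967629097
[[ -787.42932266  -809.14401715]
 [-1240.74977008 -1073.4543058 ]
 [-1689.45096614 -1370.76326865]
 [ -815.92232356  -961.68360835]
 [-2461.16146473 -2117.00500599]]
```

View pics/w0.png

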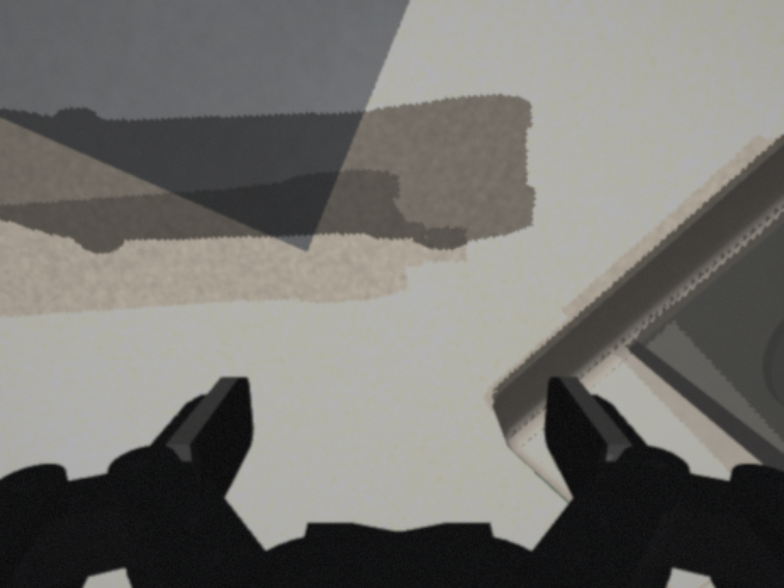

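The move was refused, so the arm still hangs at the start pose; the picture shows only the mat corner and the fingers. Each row probably needs all three keys.

{"api": "jog_arm", "payload": {"series": [{"xyz": [0.21, -0.22, 0], "turn": [0, 0, 0], "grip": 0.6}, {"xyz": [0.21, -0.22, 0], "turn": [0, 0, 0], "grip": 0.6}, {"xyz": [0.21, -0.22, 0], "turn": [0, 0, 0], "grip": 0.6}, {"xyz": [0.21, -0.22, 0], "turn": [0, 0, 0], "grip": 0.6}, {"xyz": [0.21, -0.22, 0], "turn": [0, 0, 0], "grip": 0.6}, {"xyz": [0.21, -0.22, 0], "turn": [0, 0, 0], "grip": 0.6}, {"xyz": [0.21, -0.22, 0], "turn": [0, 0, 0], "grip": 0.6}, {"xyz": [0.21, -0.22, 0], "turn": [0, 0, 0], "grip": 0.6}, {"xyz": [0.21, -0.22, 0], "turn": [0, 0, 0], "grip": 0.6}]}}

```text
clock: 1.0
tcp_pos: [0.3814, -0.323, 0.2486]
orientation: [-3.067, -0.676, -0.002]
contact_force: [0.6, 0.2, 1.3]
opening: 0.0513
finger_force: 0.0
```

{"api": "jog_arm", "payload": {"series": [{"xyz": [0.205, -0.22, 0.02], "turn": [0, 0, 0.527], "grip": 0.6}, {"xyz": [0.205, -0.22, 0.02], "turn": [0, 0, 0.527], "grip": 0.6}, {"xyz": [0.205, -0.22, 0.02], "turn": [0, 0, 0.527], "grip": 0.6}, {"xyz": [0.205, -0.22, 0.02], "turn": [0, 0, 0.527], "grip": 0.6}, {"xyz": [0.205, -0.22, 0.02], "turn": [0, 0, 0.527], "grip": 0.6}, {"xyz": [0.205, -0.22, 0.02], "turn": [0, 0, 0.527], "grip": 0.6}, {"xyz": [0.205, -0.22, 0.02], "turn": [0, 0, 0.527], "grip": 0.6}, {"xyz": [0.205, -0.22, 0.02], "turn": [0, 0, 0.527], "grip": 0.6}, {"xyz": [0.205, -0.22, 0.02], "turn": [0, 0, 0.527], "grip": 0.6}, {"xyz": [0.205, -0.22, 0.02], "turn": [0, 0, 0.527], "grip": 0.6}]}}

```text
clock: 1.83
tcp_pos: [0.4757, -0.0412, 0.2282]
orientation: [-3.138, 0.152, -0.0]
contact_force: [-0.8, -1.0, 0.7]
opening: 0.0513
finger_force: 0.0
```

```bash
python3 - <<'E'
from station import env
from h import *
p=np.load("p.npy");c=env.calibration("wrist");im=cv2.resize(env.camera("wrist"),(784,588))
M=w(p,[[-.126,-.115,.085],[-.142,-.048,.1115],[-.142,.048,.1115],[-.1,-.159,.111],[-.1,.159,.111]])
for u,v in proj(c,M)*1.4: cv2.circle(im,(int(u),int(v)),4,(0,0,255),1)
cv2.imwrite("pics/w1.png",im)
s=env.observe();print(s["clock"],s["tcp_pos"],s["orientation"],s["contact_force"],s["opening"]);print(proj(c,M)*1.4)
np.save("w1view.npy",c["view"])
E
```

```text
1.8833 [ 0.475225   -0.04305099  0.22813465] [ 3.13707043e+00 -1.57331697e-01 -5.80118394e-04] [-0.32398385 -1.19455526 -0.32683888] 0.051215000201618135
[[ 397.31799294  287.55556512]
 [ 268.33099526  328.88581046]
 [  83.81720405  326.99564666]
 [ 485.86401169  251.41780575]
 [-152.80465309  244.61332225]]
```

View pics/w1.png

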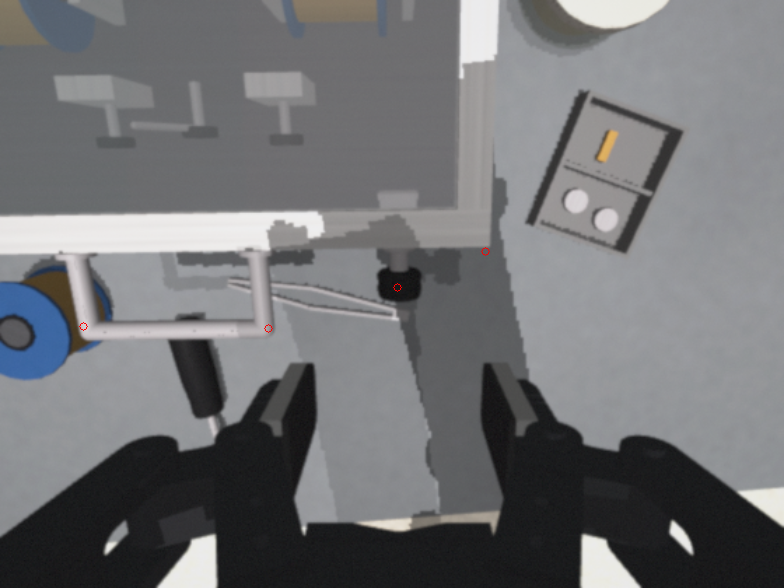

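The wrist view confirms the estimate to within about 2 mm: knob head at (399,285), bar from (88,329) to (261,328), front corner at (491,246). The edge slopes put the yaw at about -0.085. I'll go down onto the knob and grip it.

{"api": "jog_arm", "payload": {"series": [{"xyz": [0.001, -0.001, 0.04], "turn": [0, 0, -0.015], "grip": 0.6}, {"xyz": [0.001, -0.001, 0.08], "turn": [0, 0, -0.015], "grip": 0.6}, {"xyz": [0.001, -0.001, 0.11], "turn": [0, 0, -0.015], "grip": 0.6}, {"xyz": [0.001, -0.001, 0.13], "turn": [0, 0, -0.015], "grip": 0.6}, {"xyz": [0.001, -0.001, 0.142], "turn": [0, 0, -0.015], "grip": 0.6}, {"xyz": [0.001, -0.001, 0.142], "turn": [0, 0, -0.015], "grip": 0.6}, {"xyz": [0.001, -0.001, 0.142], "turn": [0, 0, -0.015], "grip": 0.6}]}}

```text
clock: 2.47
tcp_pos: [0.4757, -0.0433, 0.086]
orientation: [3.138, -0.138, -0.002]
contact_force: [-0.1, -0.9, -0.3]
opening: 0.0513
finger_force: 0.0
```

{"api": "jog_arm", "payload": {"series": [{"xyz": [0, 0, 0], "turn": [0, 0, 0], "grip": 0.0}, {"xyz": [0, 0, 0], "turn": [0, 0, 0], "grip": 0.0}, {"xyz": [0, 0, 0], "turn": [0, 0, 0], "grip": 0.0}, {"xyz": [0, 0, 0], "turn": [0, 0, 0], "grip": 0.0}, {"xyz": [0, 0, 0], "turn": [0, 0, 0], "grip": 0.0}, {"xyz": [0, 0, 0], "turn": [0, 0, 0], "grip": 0.0}, {"xyz": [0, 0, 0], "turn": [0, 0, 0], "grip": 0.0}], "newtons": 40}}

```text
clock: 3.05
tcp_pos: [0.4771, -0.0416, 0.0876]
orientation: [3.138, -0.134, 0.004]
contact_force: [-1.5, -0.9, 6.6]
opening: 0.0224
finger_force: 39.1
```

{"api": "jog_arm", "payload": {"series": [{"xyz": [-0.004, 0, 0], "turn": [0, 0, 0], "grip": 0.0}, {"xyz": [-0.008, 0, 0], "turn": [0, 0, 0], "grip": 0.0}, {"xyz": [-0.012, 0, 0], "turn": [0, 0, 0], "grip": 0.0}, {"xyz": [-0.016, 0, 0], "turn": [0, 0, 0], "grip": 0.0}, {"xyz": [-0.018, 0, 0], "turn": [0, 0, 0], "grip": 0.0}, {"xyz": [-0.018, 0, 0], "turn": [0, 0, 0], "grip": 0.0}, {"xyz": [-0.018, 0, 0], "turn": [0, 0, 0], "grip": 0.0}]}}

```text
clock: 3.63
tcp_pos: [0.4611, -0.0402, 0.0877]
orientation: [3.139, -0.135, 0.01]
contact_force: [5.9, -2.7, 1.9]
opening: 0.0226
finger_force: 39.8
```

{"api": "jog_arm", "payload": {"series": [{"xyz": [-0.002, 0, 0], "turn": [0, 0, 0], "grip": 0.0}, {"xyz": [-0.004, 0, 0], "turn": [0, 0, 0], "grip": 0.0}, {"xyz": [-0.004, 0, 0], "turn": [0, 0, 0], "grip": 0.0}, {"xyz": [-0.004, 0, 0], "turn": [0, 0, 0], "grip": 0.0}, {"xyz": [-0.004, 0, 0], "turn": [0, 0, 0], "grip": 0.0}]}}

```text
clock: 4.05
tcp_pos: [0.4608, -0.0402, 0.0879]
orientation: [-3.138, 0.135, -0.022]
contact_force: [18.0, -5.5, -12.1]
opening: 0.0224
finger_force: 40.4
```

```bash
python3 - <<'E'
from station import env
import cv2
cv2.imwrite("pics/w2.png",cv2.resize(env.camera("wrist"),(784,588)))
s=env.observe();print(s["clock"],s["tcp_pos"],s["contact_force"],s["opening"])
E
```

```text
4.1 [ 0.46076634 -0.04019291  0.08784184] [ 17.98547921  -5.43688004 -12.89214194] 0.02226389084874607
```

View pics/w2.png

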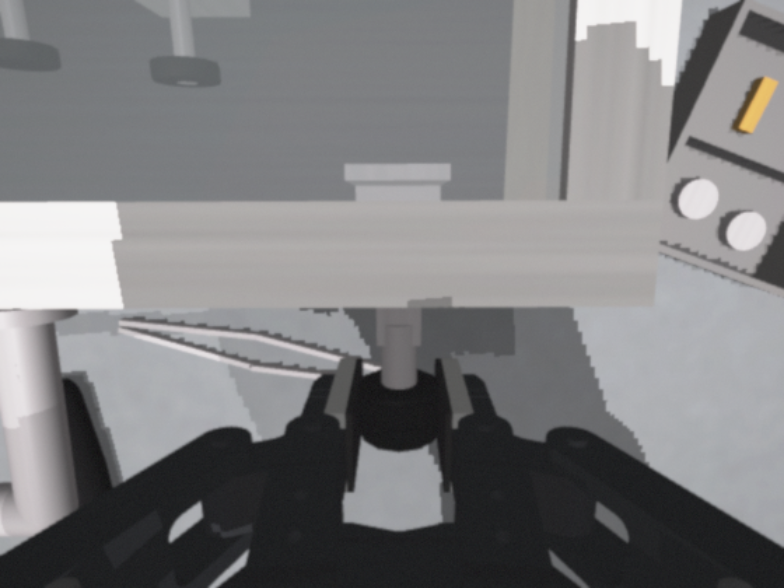

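At the stop: the force rose to 18 N with no further travel, and the picture shows the stem out at (400,350) with the head between the pads. I'll ease it home, release and rise.

{"api": "jog_arm", "payload": {"series": [{"xyz": [0.006, 0, 0], "turn": [0, 0, 0], "grip": 0.0}, {"xyz": [0.012, 0, 0], "turn": [0, 0, 0], "grip": 0.0}, {"xyz": [0.018, 0, 0], "turn": [0, 0, 0], "grip": 0.0}, {"xyz": [0.021, 0, 0], "turn": [0, 0, 0], "grip": 0.0}, {"xyz": [0.021, 0, 0], "turn": [0, 0, 0], "grip": 0.6}, {"xyz": [0.021, 0, 0], "turn": [0, 0, 0], "grip": 0.6}, {"xyz": [0.021, 0, 0], "turn": [0, 0, 0], "grip": 0.6}, {"xyz": [0.021, 0, 0], "turn": [0, 0, 0], "grip": 0.6}, {"xyz": [0.021, 0, 0], "turn": [0, 0, 0], "grip": 0.6}]}}

```text
clock: 4.85
tcp_pos: [0.4746, -0.0411, 0.0861]
orientation: [3.139, -0.133, -0.001]
contact_force: [-1.2, 0.1, 0.2]
opening: 0.0514
finger_force: 0.0
```

{"api": "jog_arm", "payload": {"series": [{"xyz": [-0.005, 0, -0.02], "turn": [0, 0, 0], "grip": 0.6}, {"xyz": [-0.01, 0, -0.05], "turn": [0, 0, 0], "grip": 0.6}, {"xyz": [-0.01, 0, -0.08], "turn": [0, 0, 0], "grip": 0.6}, {"xyz": [-0.01, 0, -0.12], "turn": [0, 0, 0], "grip": 0.6}, {"xyz": [-0.01, 0, -0.14], "turn": [0, 0, 0], "grip": 0.6}, {"xyz": [-0.01, 0, -0.14], "turn": [0, 0, 0], "grip": 0.6}, {"xyz": [-0.01, 0, -0.14], "turn": [0, 0, 0], "grip": 0.6}]}}

```text
clock: 5.43
tcp_pos: [0.4656, -0.0403, 0.2272]
orientation: [3.138, -0.134, 0.004]
contact_force: [-0.6, 0.2, -0.9]
opening: 0.0511
finger_force: 0.0
```

{"api": "jog_arm", "payload": {"series": [{"xyz": [-0.004, -0.03, 0], "turn": [0, 0, 0.12], "grip": 0.4}, {"xyz": [-0.004, -0.06, 0], "turn": [0, 0, 0.24], "grip": 0.4}, {"xyz": [-0.004, -0.09, 0], "turn": [0, 0, 0.36], "grip": 0.4}, {"xyz": [-0.004, -0.116, 0], "turn": [0, 0, 0.48], "grip": 0.4}, {"xyz": [-0.004, -0.116, 0], "turn": [0, 0, 0.6], "grip": 0.4}, {"xyz": [-0.004, -0.116, 0], "turn": [0, 0, 0.72], "grip": 0.4}, {"xyz": [-0.004, -0.116, 0], "turn": [0, 0, 0.84], "grip": 0.4}, {"xyz": [-0.004, -0.116, 0], "turn": [0, 0, 0.96], "grip": 0.4}, {"xyz": [-0.004, -0.116, 0], "turn": [0, 0, 1.08], "grip": 0.4}, {"xyz": [-0.004, -0.116, 0], "turn": [0, 0, 1.1], "grip": 0.4}]}}

```text
clock: 6.27
tcp_pos: [0.4693, 0.0732, 0.2212]
orientation: [2.653, -1.663, -0.01]
contact_force: [0.3, 0.1, -0.9]
opening: 0.0342
finger_force: 0.0
```

{"api": "jog_arm", "payload": {"series": [{"xyz": [0, 0, 0], "turn": [0, 0, 0.12], "grip": 0.4}, {"xyz": [0, 0, 0], "turn": [0, 0, 0.24], "grip": 0.4}, {"xyz": [0, 0, 0], "turn": [0, 0, 0.36], "grip": 0.4}, {"xyz": [0, 0, 0], "turn": [0, 0, 0.471], "grip": 0.4}, {"xyz": [0, 0, 0], "turn": [0, 0, 0.471], "grip": 0.4}, {"xyz": [0, 0, 0], "turn": [0, 0, 0.471], "grip": 0.4}]}}

```text
clock: 6.77
tcp_pos: [0.469, 0.0736, 0.2211]
orientation: [2.295, -2.118, -0.018]
contact_force: [0.8, -0.2, -2.6]
opening: 0.0341
finger_force: 0.0
```

```bash
python3 - <<'E'
from station import env
from h import *
p=[.612,.061,-.085];c=env.calibration("wrist");im=cv2.resize(env.camera("wrist"),(784,588))
h=w(p,[-.142,0,.1115])[0]; p[0]+=.4705-h[0];p[1]+=.0755-h[1];print(p);np.save("p.npy",p)
M=w(p,[[-.1407,-.048,.1296],[-.1407,.048,.1296],[-.142,-.048,.1115],[-.142,.048,.1115],[-.126,-.115,.085]])
for i,(u,v) in enumerate(proj(c,M)*1.4): cv2.circle(im,(int(u),int(v)),4,(0,0,255) if i<2 else (0,255,0),1)
cv2.imwrite("pics/w3.png",im)
s=env.observe();print(s["clock"],s["tcp_pos"],s["orientation"],s["joint_pos"],s["opening"])
E
```

```text
[np.float64(0.6119873337793251), np.float64(0.06344452904205693), -0.085]
6.8167 [0.46969724 0.07331122 0.22214758] [ 2.28715295 -2.12642925 -0.01055259] [-1.21260388  0.34006853  1.14173676  2.0824304  -0.36861748  0.96521038
 -2.94018222] 0.03429377729257339
```

View pics/w3.png

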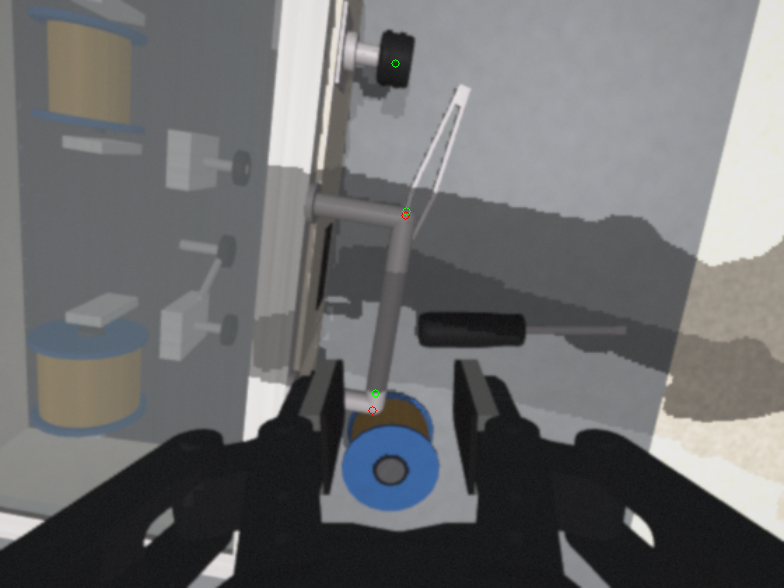

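The picture shows the cover popped: the bar runs (400,215)-(378,408), at the popped positions. Joint 7 is at its limit, so I'll turn the other way round for the same grasp.

{"api": "jog_arm", "payload": {"series": [{"xyz": [0, 0, -0.02], "turn": [0, 0, -0.12], "grip": 0.4}, {"xyz": [0, 0, -0.02], "turn": [0, 0, -0.24], "grip": 0.4}, {"xyz": [0, 0, -0.02], "turn": [0, 0, -0.36], "grip": 0.4}, {"xyz": [0, 0, -0.02], "turn": [0, 0, -0.48], "grip": 0.4}, {"xyz": [0, 0, -0.02], "turn": [0, 0, -0.6], "grip": 0.4}, {"xyz": [0, 0, -0.02], "turn": [0, 0, -0.72], "grip": 0.4}, {"xyz": [0, 0, -0.02], "turn": [0, 0, -0.84], "grip": 0.4}, {"xyz": [0, 0, -0.02], "turn": [0, 0, -0.96], "grip": 0.4}, {"xyz": [0, 0, -0.02], "turn": [0, 0, -1.08], "grip": 0.4}, {"xyz": [0, 0, -0.02], "turn": [0, 0, -1.2], "grip": 0.4}]}}

```text
clock: 7.65
tcp_pos: [0.4696, 0.0738, 0.2404]
orientation: [3.101, -0.434, -0.033]
contact_force: [-0.8, -0.5, -0.3]
opening: 0.0339
finger_force: 0.0
```

{"api": "jog_arm", "payload": {"series": [{"xyz": [0, 0, 0], "turn": [0, 0, -0.12], "grip": 0.4}, {"xyz": [0, 0, 0], "turn": [0, 0, -0.24], "grip": 0.4}, {"xyz": [0, 0, 0], "turn": [0, 0, -0.36], "grip": 0.4}, {"xyz": [0, 0, 0], "turn": [0, 0, -0.48], "grip": 0.4}, {"xyz": [0, 0, 0], "turn": [0, 0, -0.6], "grip": 0.4}, {"xyz": [0, 0, 0], "turn": [0, 0, -0.72], "grip": 0.4}, {"xyz": [0, 0, 0], "turn": [0, 0, -0.84], "grip": 0.4}, {"xyz": [0, 0, 0], "turn": [0, 0, -0.96], "grip": 0.4}, {"xyz": [0, 0, 0], "turn": [0, 0, -1.08], "grip": 0.4}, {"xyz": [0, 0, 0], "turn": [0, 0, -1.2], "grip": 0.4}]}}

```text
clock: 8.48
tcp_pos: [0.4696, 0.0738, 0.2404]
orientation: [-2.81, -1.396, 0.036]
contact_force: [-0.5, 0.4, 0.1]
opening: 0.0339
finger_force: 0.0
```

{"api": "jog_arm", "payload": {"series": [{"xyz": [0, 0, 0], "turn": [0, 0, -0.12], "grip": 0.4}, {"xyz": [0, 0, 0], "turn": [0, 0, -0.24], "grip": 0.4}, {"xyz": [0, 0, 0], "turn": [0, 0, -0.36], "grip": 0.4}, {"xyz": [0, 0, 0], "turn": [0, 0, -0.48], "grip": 0.4}, {"xyz": [0, 0, 0], "turn": [0, 0, -0.58], "grip": 0.4}, {"xyz": [0, 0, 0], "turn": [0, 0, -0.58], "grip": 0.4}, {"xyz": [0, 0, 0], "turn": [0, 0, -0.58], "grip": 0.4}]}}

```text
clock: 9.07
tcp_pos: [0.4699, 0.0737, 0.2408]
orientation: [-2.3, -2.125, 0.031]
contact_force: [0.6, -0.0, -0.4]
opening: 0.0341
finger_force: 0.0
```

```bash
cat > st.py <<'E'
from station import env
from h import *
from scipy.spatial.transform import Rotation as R
s=env.observe();p=np.load("p.npy");T=R.from_rotvec(s["orientation"]).as_matrix()
print(round(s["clock"],2),s["tcp_pos"].round(4) if hasattr(s["tcp_pos"],"round") else s["tcp_pos"],"\n",T.round(3),"\nq",np.round(s["joint_pos"],2))
h=w(p,[-.1407,0,.1296])[0];print("to popped bar in tool axes",(T.T@(h+[0,0,-.002]-s["tcp_pos"])).round(4))
E
python3 st.py
```

```text
9.07 [0.4699 0.0737 0.2408] 
 [[ 0.079  0.997 -0.022]
 [ 0.997 -0.079 -0.006]
 [-0.008 -0.021 -1.   ]] 
q [-0.77  0.17  0.55  2.04 -0.11  0.98 -0.24]
to popped bar in tool axes [0.0026 0.0042 0.1131]
```

{"api": "jog_arm", "payload": {"series": [{"xyz": [0.003, 0.004, 0.035], "turn": [-0.02, 0, 0], "grip": 0.4}, {"xyz": [0.003, 0.004, 0.07], "turn": [-0.02, 0, 0], "grip": 0.4}, {"xyz": [0.003, 0.004, 0.09], "turn": [-0.02, 0, 0], "grip": 0.4}, {"xyz": [0.003, 0.004, 0.105], "turn": [-0.02, 0, 0], "grip": 0.4}, {"xyz": [0.003, 0.004, 0.113], "turn": [-0.02, 0, 0], "grip": 0.4}, {"xyz": [0.003, 0.004, 0.113], "turn": [-0.02, 0, 0], "grip": 0.4}]}}

```text
clock: 9.57
tcp_pos: [0.4711, 0.0758, 0.1269]
orientation: [2.305, 2.13, -0.013]
contact_force: [0.2, -0.5, 0.2]
opening: 0.034
finger_force: 0.0
```

{"api": "jog_arm", "payload": {"series": [{"xyz": [0, 0, 0], "turn": [0, 0, 0], "grip": 0.0}, {"xyz": [0, 0, 0], "turn": [0, 0, 0], "grip": 0.0}, {"xyz": [0, 0, 0], "turn": [0, 0, 0], "grip": 0.0}, {"xyz": [0, 0, 0], "turn": [0, 0, 0], "grip": 0.0}, {"xyz": [0, 0, 0], "turn": [0, 0, 0], "grip": 0.0}, {"xyz": [0, 0, 0], "turn": [0, 0, 0], "grip": 0.0}], "newtons": 30}}

```text
clock: 10.07
tcp_pos: [0.4721, 0.0763, 0.1288]
orientation: [2.303, 2.132, -0.007]
contact_force: [-4.0, 1.0, 0.0]
opening: 0.0088
finger_force: 29.3
```

```bash
python3 st.py
```

```text
10.07 [0.4721 0.0763 0.1288] 
 [[ 0.077  0.997 -0.001]
 [ 0.997 -0.077 -0.006]
 [-0.006 -0.001 -1.   ]] 
q [-0.7   0.35  0.49  2.15 -0.25  0.7  -0.12]
to popped bar in tool axes [-0.0009 -0.0002  0.0012]
```

{"api": "jog_arm", "payload": {"series": [{"xyz": [0, 0.001, -0.006], "turn": [0, 0, 0], "grip": 0.0}, {"xyz": [0, 0.002, -0.0135], "turn": [0, 0, 0], "grip": 0.0}, {"xyz": [0, 0.003, -0.02], "turn": [0, 0, 0], "grip": 0.0}, {"xyz": [0, 0.0046, -0.027], "turn": [0, 0, 0], "grip": 0.0}, {"xyz": [0, 0.0075, -0.038], "turn": [0, 0, 0], "grip": 0.0}, {"xyz": [0, 0.0108, -0.0487], "turn": [0, 0, 0], "grip": 0.0}, {"xyz": [0, 0.015, -0.0592], "turn": [0, 0, 0], "grip": 0.0}, {"xyz": [0, 0.0192, -0.0698], "turn": [0, 0, 0], "grip": 0.0}, {"xyz": [0, 0.0192, -0.0698], "turn": [0, 0, 0], "grip": 0.0}]}}

```text
clock: 10.82
tcp_pos: [0.4914, 0.0747, 0.2004]
orientation: [2.304, 2.131, -0.008]
contact_force: [-6.8, -0.2, 2.5]
opening: 0.0087
finger_force: 29.6
```

```bash
cat > ang.py <<'E'
from station import env
from h import *
s=env.observe();p=np.load("p.npy");hg=w(p,[.085,0,.105])[0]
d=np.array(s["tcp_pos"])+[0,0,.002]-hg;X=d[0]*np.cos(p[2])+d[1]*np.sin(p[2])
print("angle",np.arctan2(d[2],-X)-np.arctan2(.0065,.227),"rad",np.hypot(X,d[2]),"(.2271) force",np.round(s["contact_force"],1),"ff",s["finger_force"],s["opening"],s["orientation"])
E
python3 ang.py
```

```text
angle 0.41268944233959914 rad 0.2279251517897386 (.2271) force [-6.8 -0.2  2.5] ff 29.624761641025543 0.008675248266985512 [ 2.30411235  2.13132592 -0.00816949]
```

{"api": "jog_arm", "payload": {"series": [{"xyz": [0, 0.005, -0.0103], "turn": [0, 0, 0], "grip": 0.0}, {"xyz": [0, 0.0105, -0.0201], "turn": [0, 0, 0], "grip": 0.0}, {"xyz": [0, 0.0165, -0.0298], "turn": [0, 0, 0], "grip": 0.0}, {"xyz": [0, 0.023, -0.0392], "turn": [0, 0, 0], "grip": 0.0}, {"xyz": [0, 0.03, -0.0482], "turn": [0, 0, 0], "grip": 0.0}, {"xyz": [0, 0.0372, -0.0568], "turn": [0, 0, 0], "grip": 0.0}, {"xyz": [0, 0.045, -0.065], "turn": [0, 0, 0], "grip": 0.0}, {"xyz": [0, 0.0531, -0.0729], "turn": [0, 0, 0], "grip": 0.0}, {"xyz": [0, 0.0531, -0.0729], "turn": [0, 0, 0], "grip": 0.0}]}}

```text
clock: 11.57
tcp_pos: [0.5441, 0.0704, 0.2745]
orientation: [2.306, 2.131, -0.01]
contact_force: [-17.2, -0.8, 17.3]
opening: 0.0079
finger_force: 30.8
```

```bash
python3 ang.py
```

```text
angle 0.8130105648924869 rad 0.22994322772887063 (.2271) force [-17.2  -0.8  17.3] ff 30.83004981279373 0.007888795099892041 [ 2.30559043  2.13126975 -0.0098977 ]
```

{"api": "jog_arm", "payload": {"series": [{"xyz": [0, 0.002, -0.01], "turn": [0, 0, 0], "grip": 0.0}, {"xyz": [0, 0.008, -0.015], "turn": [0, 0, 0], "grip": 0.0}, {"xyz": [0, 0.0138, -0.0192], "turn": [0, 0, 0], "grip": 0.0}, {"xyz": [0, 0.0138, -0.0192], "turn": [0, 0, 0], "grip": 0.0}, {"xyz": [0, 0.0138, -0.0192], "turn": [0, 0, 0], "grip": 0.0}]}}

```text
clock: 11.98
tcp_pos: [0.5616, 0.069, 0.2908]
orientation: [2.299, 2.125, -0.002]
contact_force: [11.1, -2.0, -15.5]
opening: 0.0089
finger_force: 30.3
```

```bash
python3 ang.py
```

```text
angle 0.9165861701016432 rad 0.2316233847920943 (.2271) force [ 11.1  -2.  -15.5] ff 30.274360477924347 0.008903291640436099 [ 2.29913574e+00  2.12460785e+00 -1.61387135e-03]
```

{"api": "jog_arm", "payload": {"series": [{"xyz": [0, 0.007, -0.002], "turn": [0, 0, 0], "grip": 0.0}, {"xyz": [0, 0.014, -0.0065], "turn": [0, 0, 0], "grip": 0.0}, {"xyz": [0, 0.0208, -0.0109], "turn": [0, 0, 0], "grip": 0.0}, {"xyz": [0, 0.031, -0.0165], "turn": [0, 0, 0], "grip": 0.0}, {"xyz": [0, 0.041, -0.0217], "turn": [0, 0, 0], "grip": 0.0}, {"xyz": [0, 0.041, -0.0217], "turn": [0, 0, 0], "grip": 0.0}, {"xyz": [0, 0.041, -0.0217], "turn": [0, 0, 0], "grip": 0.0}, {"xyz": [0, 0.041, -0.0217], "turn": [0, 0, 0], "grip": 0.0}, {"xyz": [0, 0.041, -0.0217], "turn": [0, 0, 0], "grip": 0.0}]}}

```text
clock: 12.73
tcp_pos: [0.6001, 0.066, 0.314]
orientation: [2.302, 2.128, -0.006]
contact_force: [-4.1, -3.2, 6.7]
opening: 0.0087
finger_force: 32.1
```

```bash
python3 ang.py; python3 - <<'E'
from station import env
import cv2
cv2.imwrite("pics/side2.png",cv2.resize(env.camera("side"),(784,588)))
E
```

```text
angle 1.1109070910250545 rad 0.23226155482119645 (.2271) force [-4.1 -3.2  6.7] ff 32.08887040615082 0.008738922138344044 [ 2.30230327  2.12802986 -0.00556065]
```

View pics/side2.png

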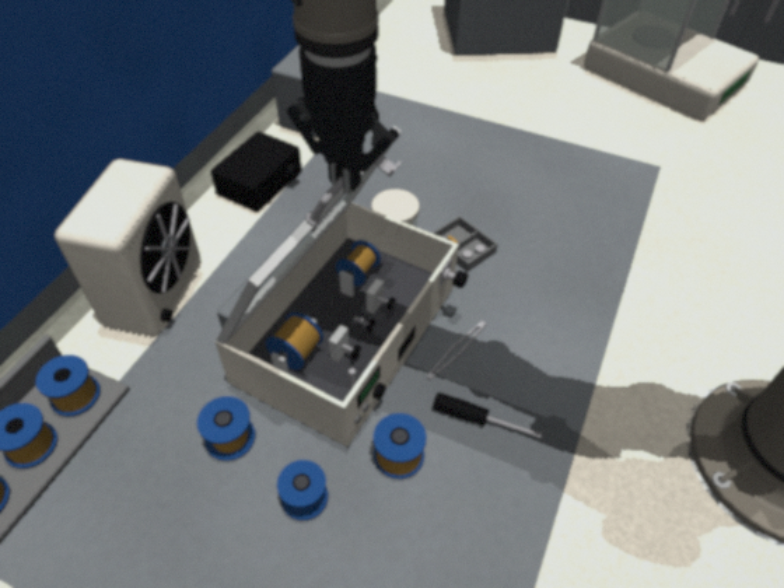

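The side picture shows the cover held open at about 1.1 rad in the grip, the knob home at (460,278) and the bystanders untouched. I'll ease it back to about 0.88.

{"api": "jog_arm", "payload": {"series": [{"xyz": [0, -0.005, 0.0025], "turn": [0, 0, 0], "grip": 0.0}, {"xyz": [0, -0.01, 0.005], "turn": [0, 0, 0], "grip": 0.0}, {"xyz": [0, -0.0202, 0.0107], "turn": [0, 0, 0], "grip": 0.0}, {"xyz": [0, -0.028, 0.0158], "turn": [0, 0, 0], "grip": 0.0}, {"xyz": [0, -0.036, 0.0213], "turn": [0, 0, 0], "grip": 0.0}, {"xyz": [0, -0.0405, 0.0245], "turn": [0, 0, 0], "grip": 0.0}, {"xyz": [0, -0.0431, 0.0265], "turn": [0, 0, 0], "grip": 0.0}, {"xyz": [0, -0.0431, 0.0265], "turn": [0, 0, 0], "grip": 0.0}, {"xyz": [0, -0.0431, 0.0265], "turn": [0, 0, 0], "grip": 0.0}, {"xyz": [0, -0.0431, 0.0265], "turn": [0, 0, 0], "grip": 0.0}]}}

```text
clock: 13.62
tcp_pos: [0.5563, 0.0696, 0.2859]
orientation: [2.303, 2.13, -0.009]
contact_force: [-3.3, -5.3, 4.2]
opening: 0.0086
finger_force: 32.4
```

```bash
python3 ang.py
```

```text
angle 0.8854913134497747 rad 0.23097969898589601 (.2271) force [-3.3 -5.3  4.2] ff 32.36899495124817 0.008576457534530823 [ 2.30284788  2.12968024 -0.00876508]
```

{"api": "jog_arm", "payload": {"series": [{"xyz": [0, 0, 0], "turn": [0, 0, 0], "grip": 0.0}, {"xyz": [0, 0, 0], "turn": [0, 0, 0], "grip": 0.0}, {"xyz": [0, 0, 0], "turn": [0, 0, 0], "grip": 0.0}, {"xyz": [0, 0, 0], "turn": [0, 0, 0], "grip": 0.0}, {"xyz": [0, 0, 0], "turn": [0, 0, 0], "grip": 0.0}, {"xyz": [0, 0, 0], "turn": [0, 0, 0], "grip": 0.0}]}}

```text
clock: 14.12
tcp_pos: [0.5563, 0.0696, 0.286]
orientation: [2.303, 2.13, -0.009]
contact_force: [-2.7, -4.8, 3.8]
opening: 0.0084
finger_force: 32.4
```

```bash
python3 ang.py; python3 -c "
from station import env
print(env.hand_in())"
```

```text
angle 0.8857205141315526 rad 0.2310033130949498 (.2271) force [-2.7 -4.8  3.8] ff 32.38201975822449 0.008433486403961134 [ 2.30292243  2.12968083 -0.00870255]
the job is handed in; nothing more can be done
None
```

I pulled the latch knob to its stop and let it return home, raised the cover to about 1.11 rad, and handed the job in at about 14 s with the handle still gripped and the cover held still at about 0.89 rad. Those angles are worked out from the tool position, and the hand-in reported no verdict.

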